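Hold the water probe in the rinse jar

ROBOT

A 6-joint arm with a two-finger parallel gripper is mounted at the origin on the work surface. World frame = base frame: x ahead of the robot, y to its left, z up, the work surface at z = 0. Lengths are in m, angles in degrees, forces in N, time in s.
With the tool pointing down it reaches from about 0.375 to 0.9 m from the base axis. Payload 3.1 kg.
Tool frame: the origin (TCP) lies at the very end of the fingers, on their centre line; the grasp point (between the pads) lies 19 mm behind it; z points along the fingers, y is the line along which they close (so a half turn about z gives the same grasp; the last joint's range is limited). The gripper opens to 87 mm and grips with 3 to 60 N. Pads are 19 mm wide; open, the fingers measure 117 mm over their backs; the gripper's body (75 mm by 190 mm) begins 51 mm behind the grasp point.
Start: joints at [55.262, 30.224, 82.088, -0, 67.689, -10.227], TCP at [0.259, 0.569, 0.223] pointing down, gripper open.
Joint ranges: [-176.69, 176.69], [-43.24, 126.21], [12.49, 139.97], [-82, 262], [0, 151.66], [-163.58, 163.58]. Speed limits (degrees/s): [159.86, 159.86, 180, 180, 180, 180].

INTERFACE

Orientations are given as a 3x3 rotation matrix whose columns are the frame's x, y, z axes.
In Python, from rig import * gives the robot as it stands.
- The arm moves only by the tool jog_arm, never from a script. Its arguments are lists of equal length, an entry for each row: "delta_pos": the shift along the world's x, y, z in cm, a list of three; "turn": the turn about the world's z in degrees; "grip": the closure, from 0 (fully open) to 1 (shut). In form: {"delta_pos": [[x, y, z], ...], "turn": [turn, ...], "grip": [grip, ...]}. A call has 1 to 12 rows; each row is the pose to reach, as a shift and turn from the pose commanded when the call began; what a row does not reach only later rows make up. A row lasts 1/8 s, in which the tool goes at most 62.5 mm and 10.7 degrees, less where a joint would pass 70% of its speed; a pose out of reach is approached as far as the arm can. A call with a gripper value outside its range is refused whole. The fingers move at their own pace and stop on an object; the grip force is fixed at half the most. Time passes only in rows, so rows that repeat a pose let the fingers close. It gives the time, the measured TCP pose, the force, the opening and the grip force at its end, in the units of the state.
- read_state(): the state, without advancing time (a new reading comes with each control period).
- capture(name): name is "side" or "top"; returns a dict with "color" (400x640x3 uint8, blue, green, red), "fovy" (degrees; the focal length in pixels is half the picture's height over the tangent of half this angle, whatever the lens; pixels are square), "cx", "cy" (the principal point, pixels), "camera_from_world" (4x4, takes a point from world to camera coordinates). Camera axes: x right, y up, looking along -z (the intrinsics and any distortion apply to the point x, -y, -z); pixel columns grow to the right and rows downward; lengths in m; the calibration is good to about 2 mm. A picture is of the moment at which its call begins. There is no depth.
- hand_in(): hands the job in; it is judged then, once.
The state is a dict: "time_s": time; "joint_positions": joint angles; "qvel": joint speeds; "tau": joint torques, N m; "position": TCP position; "tcp_rot": TCP orientation; "force": force on the tool from outside, world axes, zero at the start; "moment": the same for the moment, N m; "opening": opening from 0.0 (shut) to 1.0 (fully open); "grasp_force": force on a finger pad.
Only numpy, scipy, OpenCV 4.12 (cv2) and the standard library are available. Lean on these libraries where they do the work, as an engineer would, in place of code of your own. Each camera call takes 0.05 s, during which the arm holds its last target. There are 200 camera calls.

TASK

Swing the brace of the rinse station out until it seats in its end detent, with its guide hole over the open rinse jar. Then take the water probe (grey head, steel stem) out of its stand and lower its stem through the guide hole, without touching the ring or the jar, until the tip is in the lower half of the jar but clear of its bottom. Finish while holding it there by its head, upright, still and centred in the hole; leave everything else alone.

Things in the scene. Friction and masses are not known exactly. Their poses are not given: they have to be found in the camera images.
- station: Rinse station, fixed: plywood caddy board 200 (its x) by 210 mm (its y), carrying two jars, a post and the brace. Origin: centre of the board's underside, on the table. The open rinse jar's axis is at station x -50, y -50 mm; a lidded jar (lid top 104 mm high) at x -42, y +52. Yaws up to 0.3 rad; it may be on the left or right half of the table.
- brace (a joint): Angle of the brace, a level aluminium arm on a vertical pivot, 125 to 137 mm high. 0 = folded along the station's +y; turns counter-clockwise from above to its end stop 1.571, along the station's -x, guide hole over the rinse jar. Starts at 0 to 0.45. Friction about 1 N at the peg; stays where left below 1.1; past 1.25 a spring draws it into the end detent and holds it with 2 N.
- brace_pivot (a point): Point on the brace's pivot axis, at the height of the brace's top face (137 mm). At station x +60, y -50 mm. Its axes are the station's.
- brace_peg (a point): Centre of the top of the brace's upright handle peg: round steel, 12 mm in diameter, standing 33 mm above the brace's top face (peg top 170 mm above the table), 148 mm from the pivot, at the free end, just beyond the guide ring (38 mm from the hole's axis).
- guide (a point): Centre of the guide hole's upper mouth, 110 mm from the pivot, 137 mm above the table. The guide is a round closed ring, 42 mm outside, 12 mm thick, with a straight vertical 22 mm hole. The axes turn with the brace, z up.
- jar_floor (a point): Centre of the inner floor of the open rinse jar, 17 mm above the table; z up. The glass jar is 70 mm across, wall 3 mm, 95 mm deep inside, rim 112 mm above the table.
- stand: The probe stand, fixed to the table: plywood bridge with base 80 x 150 mm, and a top board 60 mm (x) by 150 mm (y) whose upper face is 140 mm above the table, with two 14 mm holes at y -35 and +35 mm. Origin: centre of its underside. It is on the other side of the table from the station.
- probe: The probe (a pen-type water meter), loose, hanging upright in one of the stand's two holes by its head: grey plastic round head 28 mm in diameter, 70 mm tall, above a steel stem 10 mm in diameter, 130 mm long. Origin: on its axis at the head's underside, where the stem begins (140 mm above the table at the start); z points up through the head. Weighs 60 to 130 g.
- probe_tip (a point): The lower end of the probe's stem, on its axis, 130 mm below the probe's origin.
- stirrer: Wooden stirrer with a 26 mm mushroom knob and an 8 mm stem, hanging in the stand's other hole, knob top 20 mm above the stand's top board. Not needed: leave it alone.
- paint_pot: Bystander, leave alone: open white plastic paint pot, 52 mm across, 45 mm tall, between the station and the stand.
- tape_roll: Bystander, leave alone: roll of paper tape lying flat, 72 mm across, 24 mm tall.
- paint_bottle_a: Bystander, leave alone: blue plastic paint bottle, 60 mm across, 150 mm tall, at the back.
- paint_bottle_b: Bystander, leave alone: orange plastic paint bottle, 60 mm across, 150 mm tall, at the back.
- glaze_can: Bystander, leave alone: steel can, 80 mm across, 90 mm tall, at the back.
- flat_brush: Bystander, leave alone: brush lying on the table, on the right (-y) side.
- mug: Bystander, leave alone: white ceramic mug, 76 mm across, 85 mm tall, on the left (+y) side.
Mind the look-alikes: they are no part of the job. What is shaped like the probe but purple is not meant.

How it is judged:
By the outcome, as a careful person would: the job done as asked, in the order asked, and still so for the second after the job is handed in, while the arm keeps its last pose, push and grip.
It also fails if it takes over 72 s, if anything falls off the work surface, if the arm or the gripper's body presses on something with over 40 N, if the wrist force passes 120 N, or if a joint passes its speed limit or range.

## Working session

There is one attempt and no reset: what is moved stays moved. The work goes in short steps, Python scripts to look and compute and a tool call to move; the robot and the scene stay as the last step left them, time stands still between calls to the robot, and variables do not carry over. Pictures are saved under pics/ and viewed, at most 10 in all, crops included, and the job is handed in when it is done.

Besides the shell and the picture viewer there is one more tool, called after "Request:" as name(argument=value, ...) on one line, values as JSON. jog_arm: Moves the arm, as the interface text tells. Its arguments: {"type":"object","properties":{"delta_pos":{"type":"array"},"turn":{"type":"array"},"grip":{"type":"array"}},"required":["delta_pos","turn","grip"]}

```bash
mkdir -p pics; cat > h.py <<'E'
from rig import *
import numpy as np, cv2
def cap(n,f=None):
    c=capture(n)
    if f: cv2.imwrite('pics/'+f,c["color"])
    return c
def K(c):
    f=200/np.tan(np.radians(c["fovy"]/2)); return np.array([[f,0,c["cx"]],[0,f,c["cy"]],[0,0,1.]])
def dist(c):
    for k in c:
        if 'dist' in k: return np.array(c[k],float)
    return None
def proj(c,P):
    T=np.array(c["camera_from_world"]); p=(T[:3,:3]@np.atleast_2d(P).T).T+T[:3,3]
    p=p*[1,-1,-1]; return cv2.projectPoints(p.reshape(-1,1,3),np.zeros(3),np.zeros(3),K(c),dist(c))[0].reshape(-1,2)
def ray(c,uv):
    T=np.array(c["camera_from_world"]); n=cv2.undistortPoints(np.array(uv,float).reshape(-1,1,2),K(c),dist(c)).reshape(-1,2)
    d=np.c_[n[:,0],-n[:,1],-np.ones(len(n))]@T[:3,:3]; return -T[:3,:3].T@T[:3,3],d
def onz(c,uv,z):
    o,d=ray(c,uv); return o+d*((z-o[2])/d[:,2])[:,None]
E
python3 - <<'E'
from h import *
for n in("side","top"):
    c=cap(n,n+'0.png'); print(n,[ (k,v) for k,v in c.items() if k not in("color",)])
s=read_state(); print(s)
E
```

```text
side [('fovy', 54.16647999832849), ('cx', 322.57967514169604), ('cy', 198.00647132449419), ('camera_from_world', array([[ 0.74780719, -0.66365881,  0.01847692, -0.44454013],
       [ 0.37331328,  0.44333552,  0.81491767, -0.30914541],
       [-0.54901876, -0.60250361,  0.57928214, -0.81747486],
       [ 0.        ,  0.        ,  0.        ,  1.        ]]))]
top [('fovy', 57.029448296305866), ('cx', 325.0348679285193), ('cy', 208.33067382668483), ('camera_from_world', array([[ 0.00309443, -0.99999275,  0.00221825,  0.0228802 ],
       [ 0.99879939,  0.00319918,  0.04888296, -0.58676136],
       [-0.0488897 ,  0.00206432,  0.99880205, -1.17030425],
       [ 0.        ,  0.        ,  0.        ,  1.        ]]))]
{'time_s': 0.1, 'joint_positions': array([ 5.52618134e+01,  3.02753609e+01,  8.21493501e+01, -6.29143556e-04,
        6.76897578e+01, -1.02285228e+01]), 'qvel': array([ 0.01722946, -0.16435845, -0.23256646, -0.06972391, -0.12790837,
        0.02994889]), 'tau': array([-6.65865919e-04, -4.40986776e+01, -1.77152413e+01,  6.34601084e-02,
        5.34974691e-02, -4.03646038e-05]), 'position': array([0.25888194, 0.56813151, 0.22164934]), 'tcp_rot': array([[-9.09892852e-01,  4.14841802e-01, -1.13008478e-03],
       [ 4.14843198e-01,  9.09891426e-01, -1.64755543e-03],
       [ 3.44779592e-04, -1.96790690e-03, -9.99998004e-01]]), 'force': array([-0.01614552, -0.05887056,  0.15878649]), 'moment': array([-0.03376473,  0.03499523, -0.00779639]), 'grasp_force': 0.0, 'opening': 0.9974252234216965}
```

View pics/top0.png

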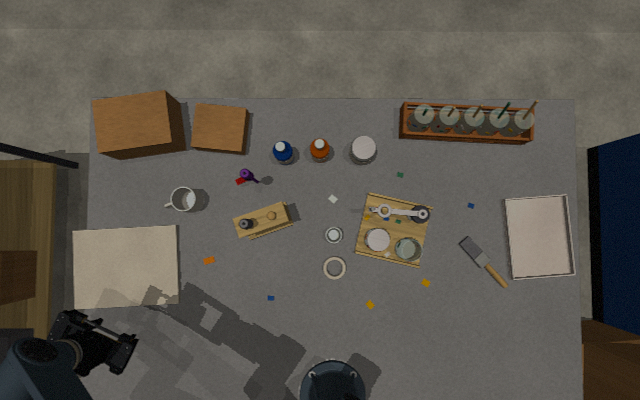

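View pics/side0.png

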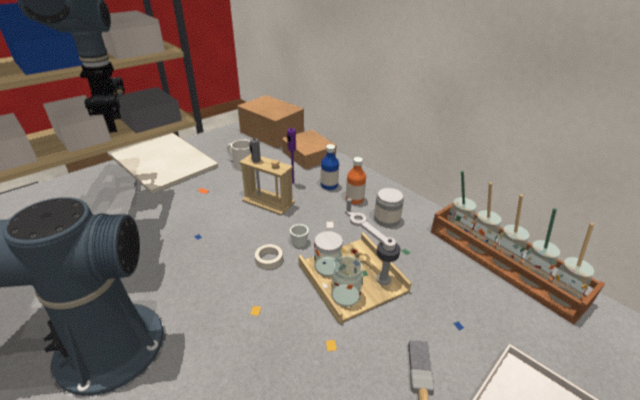

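The top view shows the station at about (395,230) with the post at (422,214), ring (384,211) and peg (373,210). The stand is at (263,220), with the probe head at (247,224) and the stirrer at (271,216). The side view agrees.

```bash
python3 - <<'E'
import cv2,numpy as np
t=cv2.imread('pics/top0.png');s=cv2.imread('pics/side0.png')
a=cv2.resize(t[185:275,350:440],None,fx=4.4,fy=4.4,interpolation=2); b=cv2.resize(t[195:245,225:300],(400,267),interpolation=2)
d=cv2.resize(s[190:260,330:410],(400,350),interpolation=2); e=cv2.resize(s[125:215,235:315],(296,333),interpolation=2)
o=np.zeros((600,800,3),np.uint8); o[:a.shape[0],:a.shape[1]]=a[:600]; o[:350,400:]=d[:, :400]; o[396:600,:400]=b[:204]; o[350:,400:696]=e[:250]
cv2.imwrite('pics/z0.png',o)
E
```

```text
(no output)
```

View pics/z0.png

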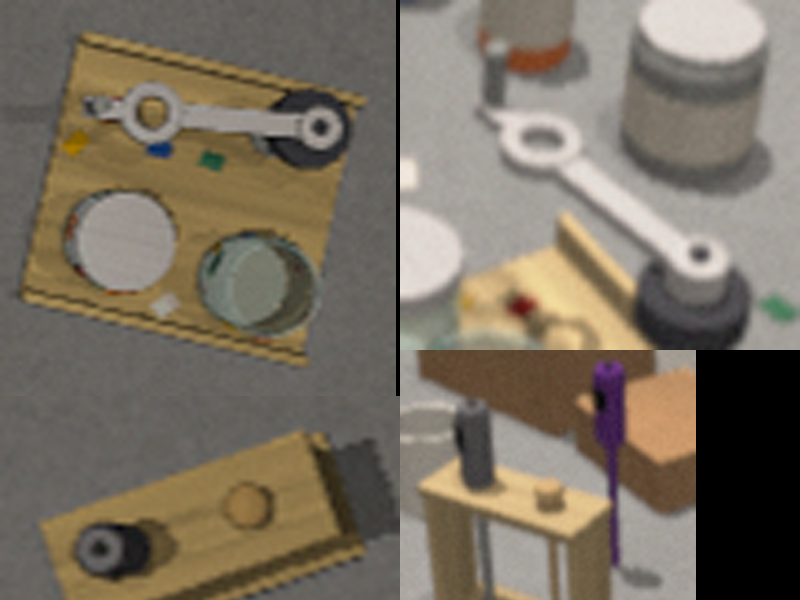

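The zoom gives these pixels. Top view: pivot (422.7,214.1), hole (384.5,210.2), peg base (371.5,208.9), probe head top (243.8,223.9) and stirrer knob (271.3,215.4). Side view: hole (358,217.6), pivot (390.6,240.8), peg top (349,198.4) and probe top (254.7,139).

```bash
python3 - <<'E'
from h import *
np.set_printoptions(precision=4,suppress=True)
t=cap("top");s=cap("side")
for n,u,v,z in[("piv",(422.7,214.1),(390.6,240.8),.137),("hole",(384.5,210.2),(358,217.6),.137),("peg",(372,208.4),(349,198.6),.17),("probe",(243.8,223.9),(254.7,139.2),.21),("knob",(271.3,215.4),(275,159),.16)]:
    print(n,onz(t,[u],z)[0],onz(s,[v],z)[0])
w=onz(t,[(350+u/4.4,185+v/4.4) for u,v in[(82,45),(360,110),(302,352),(28,290)]],.012); print(w, w.mean(0))
E
```

```text
piv [ 0.5649 -0.2567  0.137 ] [ 0.5715 -0.2571  0.137 ]
hole [ 0.5758 -0.1466  0.137 ] [ 0.576  -0.1486  0.137 ]
peg [ 0.5793 -0.1062  0.17  ] [ 0.5819 -0.1085  0.17  ]
probe [0.5347 0.2426 0.21  ] [0.5403 0.2425 0.21  ]
knob [0.5591 0.1764 0.16  ] [0.567  0.1837 0.16  ]
[[ 0.6296 -0.116   0.012 ]
 [ 0.5825 -0.3197  0.012 ]
 [ 0.4061 -0.2755  0.012 ]
 [ 0.4504 -0.0762  0.012 ]] [ 0.5172 -0.1969  0.012 ]
```

Request:
jog_arm(delta_pos=[[0,0,4],[0,-2,8],[3,-7,8],[6,-13,8],[9,-19,8],[12,-25,8],[15,-31,8],[18,-37,8],[21,-43,8],[24,-49,8],[27,-55,8],[30,-60,8]], turn=[0,-5,-12,-20,-28,-36,-44,-52,-60,-66,-69.5,-69.5], grip=[0,0.5,0.5,0.5,0.5,0.5,0.5,0.5,0.5,0.5,0.5,0.5])

```text
time_s: 1.7
position: [0.5439, -0.005, 0.3026]
tcp_rot: [[0.071, 0.997, 0.0], [0.997, -0.071, 0.0], [0.0, 0.0, -1.0]]
force: [1.2, 0.6, 1.4]
opening: 0.499
grasp_force: 0.0
```

Request:
jog_arm(delta_pos=[[2.2,-5,-2],[2.2,-7.5,-5],[2.2,-7.5,-7],[2.2,-7.5,-7],[2.2,-7.5,-7]], turn=[0,0,0,0,0], grip=[0.54,0.54,0.54,0.54,0.54])

```text
time_s: 2.33
position: [0.5659, -0.0779, 0.2333]
tcp_rot: [[0.07, 0.998, 0.001], [0.998, -0.07, -0.0], [-0.0, 0.001, -1.0]]
force: [0.3, 0.1, 0.9]
opening: 0.461
grasp_force: 0.0
```

```bash
python3 - <<'E'
from h import *
t=cap("top");s=cap("side");st=read_state();print(st["time_s"],st["position"],st["tcp_rot"][:,1],st["opening"],st["force"])
o=np.zeros((500,800,3),np.uint8)
o[:,:400]=cv2.resize(t["color"][160:260,350:430],(400,500),interpolation=2); o[:,400:]=cv2.resize(s["color"][150:250,315:395],(400,500),interpolation=2)
cv2.imwrite('pics/a1.png',o)
p=st["position"];print(proj(s,[p,p-[0,0,.07],[p[0],p[1],.17]]),proj(t,[p,[p[0],p[1],.137]]))
E
```

```text
2.425 [ 0.56615331 -0.07779686  0.23383648] [ 0.9976095  -0.06906142  0.0024089 ] 0.4615205773709315 [ 0.11057382 -0.19277484 -0.7301165 ]
[[336.96147402 173.91265146]
 [335.85755467 197.51871709]
 [335.95109837 195.51839087]] [[364.32396487 212.18758103]
 [360.66891215 213.47801803]]
```

View pics/a1.png

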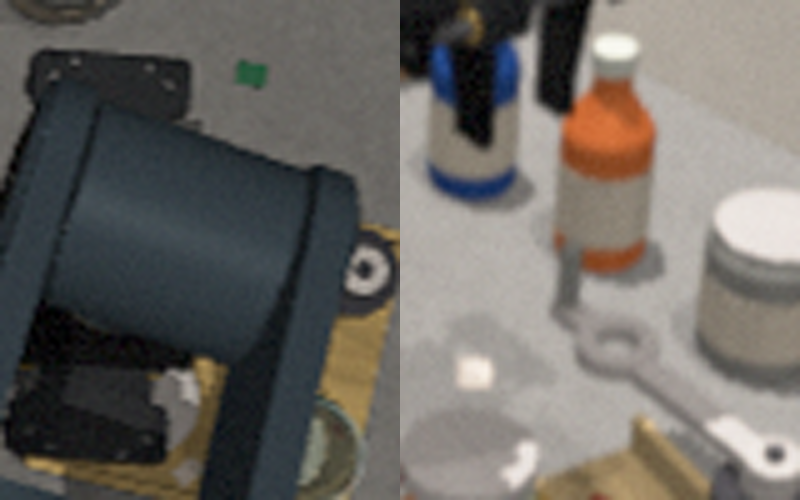

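The side crop shows the fingers above and left of the peg, with the peg top at about (569,245) in the crop and nothing touching. I'll move over the peg and lower around it.

Request:
jog_arm(delta_pos=[[1.4,-3.1,0],[1.4,-3.1,-2],[1.4,-3.1,-3.5],[1.4,-3.1,-4],[1.4,-3.1,-4]], turn=[0,0,0,0,0], grip=[0.5,0.5,0.5,0.5,0.5])

```text
time_s: 3.05
position: [0.5793, -0.1086, 0.1925]
tcp_rot: [[0.069, 0.998, -0.0], [0.998, -0.069, 0.0], [0.0, -0.0, -1.0]]
force: [-0.1, -0.4, 0.6]
opening: 0.499
grasp_force: 0.0
```

```bash
python3 - <<'E'
from h import *
s=cap("side");st=read_state();print(st["time_s"],st["position"],st["tcp_rot"][:,1],st["opening"],st["force"])
cv2.imwrite('pics/a2.png',cv2.resize(s["color"][160:240,315:395],(480,480),interpolation=2))
p=st["position"];print((proj(s,[p,[p[0],p[1],.17],[p[0],p[1],.137]])-[315,160])*6)
E
```

```text
3.1 [ 0.57961472 -0.10877548  0.19288942] [ 9.97590881e-01 -6.93700709e-02  4.77621986e-04] 0.5034260022260136 [-0.6692124  -0.34025122  0.45214131]
[[203.78330649 188.3792673 ]
 [200.60168059 233.96925243]
 [196.16457359 297.54921069]]
```

View pics/a2.png

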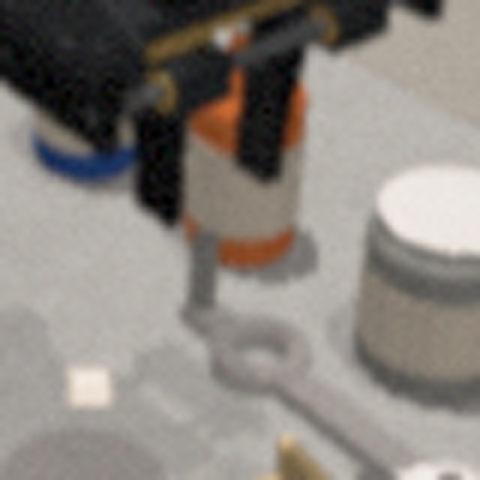

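Request:
jog_arm(delta_pos=[[0,0,-2.2],[0,0,-4.3],[0,0,-4.3],[0,0,-4.3]], turn=[0,0,0,0], grip=[0.5,0.6,0.76,0.76])

```text
time_s: 3.6
position: [0.5802, -0.1093, 0.1506]
tcp_rot: [[0.07, 0.998, 0.002], [0.998, -0.07, -0.001], [-0.001, 0.002, -1.0]]
force: [-0.3, -0.4, 0.3]
opening: 0.284
grasp_force: 0.0
```

Request:
jog_arm(delta_pos=[[-1.1,0,0],[-2.4,-0.1,0],[-3.7,-0.3,0],[-5.0,-0.5,0],[-6.2,-0.9,0],[-7.4,-1.4,0],[-8.5,-2.0,0],[-9.6,-2.7,0],[-10.6,-3.5,0],[-11.6,-4.4,0],[-12.5,-5.3,0],[-12.5,-5.3,0]], turn=[4,9,14,19,24,29,34,39,44,49,54,54], grip=[0.76,0.76,0.76,0.76,0.76,0.76,0.76,0.76,0.76,0.76,0.76,0.76])

```text
time_s: 5.1
position: [0.4549, -0.1629, 0.1507]
tcp_rot: [[-0.764, 0.645, 0.002], [0.645, 0.764, -0.001], [-0.002, 0.0, -1.0]]
force: [0.2, 0.4, 0.1]
opening: 0.239
grasp_force: 0.0
```

```bash
python3 - <<'E'
from h import *
s=cap("side",);st=read_state();print(st["time_s"],st["position"],st["tcp_rot"][:,1],st["opening"],st["force"])
cv2.imwrite('pics/a3.png',cv2.resize(s["color"][170:290,290:410],(480,480),interpolation=2))
E
```

```text
5.15 [ 0.45514809 -0.16259516  0.15056674] [6.44755991e-01 7.64388293e-01 4.99182524e-04] 0.23584303535148635 [-0.40248994 -0.94924461 -0.24337464]
```

View pics/a3.png

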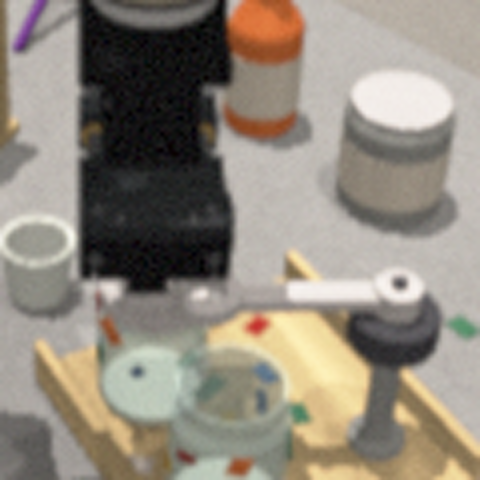

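The brace is following the cage, now at about 140° world. I'll carry on to the stop.

Request:
jog_arm(delta_pos=[[-0.8,-1.0,0],[-1.5,-2.1,0],[-2.1,-3.2,0],[-2.6,-4.4,0],[-2.9,-5.7,0],[-3.1,-6.4,0],[-3.1,-6.5,0],[-3.1,-6.5,0]], turn=[5,10,15,20,25,26.5,26.5,26.5], grip=[0.76,0.76,0.76,0.76,0.76,0.76,0.76,0.76])

```text
time_s: 6.15
position: [0.4238, -0.2269, 0.1498]
tcp_rot: [[-0.972, 0.234, 0.001], [0.234, 0.972, -0.001], [-0.001, -0.0, -1.0]]
force: [0.4, -0.7, 0.6]
opening: 0.242
grasp_force: 0.0
```

Request:
jog_arm(delta_pos=[[0,0,0],[0.1,0.3,0],[0.1,0.3,0],[0.1,0.3,4],[0.1,0.3,10],[0.1,0.3,15],[0.1,6,17],[2,12,19],[4,18,19],[6,24,19],[8,30,19],[8,30,19]], turn=[0,0,0,0,0,0,0,-8,-16,-24,-30,-30], grip=[0.5,0.5,0.5,0.4,0.3,0.3,0.3,0.3,0.3,0.3,0.3,0.3])

```text
time_s: 7.65
position: [0.5036, 0.0766, 0.3394]
tcp_rot: [[-0.729, 0.684, 0.0], [0.684, 0.729, 0.001], [0.001, 0.001, -1.0]]
force: [-0.3, -0.2, 0.5]
opening: 0.703
grasp_force: 0.0
```

```bash
python3 - <<'E'
from h import *
t=cap("top");s=cap("side");st=read_state();print(st["time_s"],st["position"],st["tcp_rot"][:,1],st["opening"],st["force"])
o=np.zeros((500,800,3),np.uint8)
o[:,:400]=cv2.resize(t["color"][180:280,360:440],(400,500),interpolation=2); o[:,400:]=cv2.resize(s["color"][180:310,310:414],(400,500),interpolation=2)
cv2.imwrite('pics/a4.png',o)
E
```

```text
7.75 [0.50316653 0.07381158 0.33922296] [ 0.68614245  0.72746664 -0.00090683] 0.6988907805072383 [ 0.14706583 -0.92443753 -1.07471081]
```

View pics/a4.png

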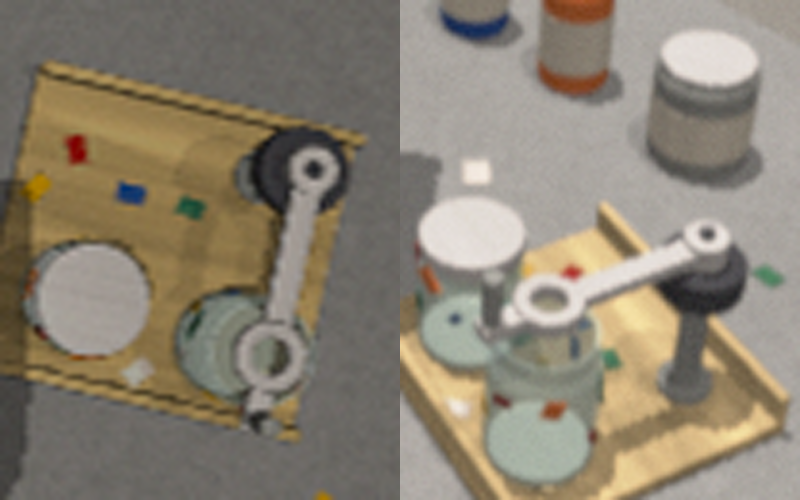

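The brace now points along the station's -x with the ring over the open jar. In the crops the hole is at (270,353) top and (548,299) side, and the pivot is at (316,168) top and (708,235) side.

```bash
python3 - <<'E'
from h import *
np.set_printoptions(precision=4,suppress=True)
t=cap("top");s=cap("side")
H=(onz(t,[(360+270/5,180+353/5)],.137)[0],onz(s,[(310+148/3.846,180+299/3.846)],.137)[0])
P=(onz(t,[(360+316/5,180+168/5)],.137)[0],onz(s,[(310+308/3.846,180+235/3.846)],.137)[0])
print(H,P)
for h,p in zip(H,P): d=h-p; print(np.hypot(*d[:2]),np.degrees(np.arctan2(d[1],d[0])))
# ring bright blob + hole contour
for n,c,(u0,v0,u1,v1) in(("top",t,(402,240,426,262)),("side",s,(335,248,362,268))):
    g=cv2.resize(cv2.cvtColor(c["color"],6)[v0:v1,u0:u1],None,fx=8,fy=8,interpolation=2); 
    b=cv2.threshold(g,0,255,cv2.THRESH_OTSU)[1]; cs,hi=cv2.findContours(b,cv2.RETR_CCOMP,cv2.CHAIN_APPROX_NONE)
    for k,hh in zip(cs,hi[0]):
        a=cv2.contourArea(k)
        if hh[3]>=0 and a>300: m=cv2.moments(k); uv=(u0+(m["m10"]/m["m00"]+.5)/8-.5,v0+(m["m01"]/m["m00"]+.5)/8-.5); print(n,a/64,uv,onz(c,[uv],.137)[0],onz(c,[uv],.131)[0])
E
```

```text
(array([ 0.4601, -0.2307,  0.137 ]), array([ 0.459 , -0.2336,  0.137 ])) (array([ 0.5664, -0.2582,  0.137 ]), array([ 0.5698, -0.257 ,  0.137 ]))
0.10981342828953537 165.51130563391877
0.11326186615885492 168.0687921592441
top 30.953125 (415.2490850580515, 251.10293622749452) [ 0.4586 -0.2343  0.137 ] [ 0.4582 -0.2358  0.131 ]
side 49.109375 (348.3880117191643, 257.0758696574398) [ 0.4603 -0.232   0.137 ] [ 0.4649 -0.2278  0.131 ]
side 17.9375 (354.2298744192799, 250.30208333333334) [ 0.4853 -0.2252  0.137 ] [ 0.4902 -0.2209  0.131 ]
```

```bash
python3 - <<'E'
from h import *
np.set_printoptions(precision=4,suppress=True)
t=cap("top");s=cap("side")
hsv=[cv2.cvtColor(c["color"],cv2.COLOR_BGR2HSV) for c in(t,s)]
for n,c,h in(("t",t,hsv[0]),("s",s,hsv[1])):
    m=cv2.inRange(h,(130,90,30),(160,255,255)); y,x=np.nonzero(m); k=(x<340)&(x>220); x,y=x[k],y[k]; print(n,x.min(),x.max(),y.min(),y.max(), x[y==y.min()],x[y==y.max()])
    if n=="s": print([onz(c,[(x[y==y.min()].mean(),y.min())],z)[0] for z in(.15,.2,.25,.3)],onz(c,[(x[y==y.max()].mean(),y.max())],0.)[0])
    else: print([onz(c,[(246,174)],z)[0] for z in(.15,.2,.25,.3)])
E
```

```text
t 229 258 123 181 [233 234 235 236] [257]
[array([0.6776, 0.2514, 0.15  ]), array([0.6705, 0.2407, 0.2   ]), array([0.6634, 0.23  , 0.25  ]), array([0.6563, 0.2193, 0.3   ])]
s 294 319 135 181 [315 316 317 318] [294 295]
[array([0.777 , 0.2404, 0.15  ]), array([0.7104, 0.1641, 0.2   ]), array([0.6437, 0.0878, 0.25  ]), array([0.5771, 0.0115, 0.3   ])] [0.6875 0.2504 0.    ]
```

Request:
jog_arm(delta_pos=[[1,6,0],[2,12,-2],[3.4,16.8,-6],[3.4,16.8,-9],[3.4,16.8,-9],[3.4,16.8,-9]], turn=[0,0,0,0,0,0], grip=[0.3,0.3,0.3,0.3,0.3,0.3])

```text
time_s: 8.7
position: [0.5384, 0.2397, 0.2508]
tcp_rot: [[-0.724, 0.69, 0.002], [0.69, 0.724, 0.0], [-0.001, 0.001, -1.0]]
force: [1.4, 0.5, 0.6]
opening: 0.695
grasp_force: 0.0
```

```bash
python3 - <<'E'
from h import *
s=cap("side");t=cap("top");st=read_state();print(st["time_s"],st["position"],st["tcp_rot"][:,1],st["opening"],st["force"])
o=np.zeros((500,800,3),np.uint8)
o[:,:400]=cv2.resize(s["color"][110:210,220:300],(400,500),interpolation=2); o[:,400:]=cv2.resize(t["color"][170:270,210:290],(400,500),interpolation=2)
cv2.imwrite('pics/a5.png',o)
p=st["position"];print((proj(s,[p,[p[0],p[1],.21],[p[0],p[1],.14]])-[220,110])*5)
E
```

```text
8.8 [0.53872502 0.24002666 0.25156593] [0.68979571 0.72399793 0.00297892] 0.6986347619005496 [-0.3260824  -0.0025982  -0.05800232]
[[167.67906998  82.39812117]
 [173.67303803 148.27691076]
 [183.21292789 253.12838672]]
```

View pics/a5.png

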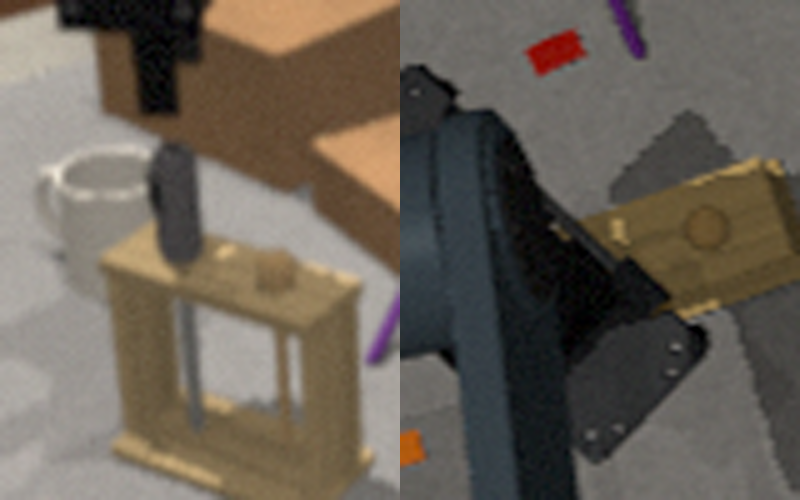

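In the side crop the head runs from (178,150) to (182,255), against a predicted axis of (174,148) to (183,253), so the tool is aligned. I'll go down and grip.

Request:
jog_arm(delta_pos=[[0,0.1,-3],[0,0.1,-6],[0,0.1,-8.1],[0,0.1,-8.1],[0,0.1,-8.1],[0,0.1,-8.1],[0,0.1,-8.1],[0,0.1,-8.1],[0,0.1,-8.1],[0,0.1,-8.1]], turn=[0,0,0,0,0,0,0,0,0,0], grip=[0.3,0.3,0.3,0.4,0.6,0.8,1,1,1,1])

```text
time_s: 10.05
position: [0.538, 0.2421, 0.1694]
tcp_rot: [[-0.725, 0.688, 0.002], [0.688, 0.725, 0.0], [-0.001, 0.001, -1.0]]
force: [-0.0, -0.2, 5.5]
opening: 0.311
grasp_force: 30.0
```

Request:
jog_arm(delta_pos=[[0,0,1],[0,0,3],[0,0,6],[0,0,10],[0,0,14],[0,0,18],[0,0,19],[0,0,19],[0,0,19]], turn=[0,0,0,0,0,0,0,0,0], grip=[1,1,1,1,1,1,1,1,1])

```text
time_s: 11.18
position: [0.5363, 0.2416, 0.3562]
tcp_rot: [[-0.725, 0.689, -0.004], [0.689, 0.725, -0.001], [0.002, -0.004, -1.0]]
force: [0.1, -0.2, -1.0]
opening: 0.308
grasp_force: 30.0
```

Request:
jog_arm(delta_pos=[[-0.3,-2,0.5],[-1,-6,0.8],[-1.8,-11,0.8],[-2.6,-16,0.8],[-3.4,-21,0.8],[-4.2,-26,0.8],[-5,-31,0.8],[-5.8,-36,0.8],[-6.6,-41,0.8],[-7.2,-45,0.8],[-7.6,-47.2,0.8],[-7.6,-47.4,0.8]], turn=[0,0,0,0,0,0,0,0,0,0,0,0], grip=[1,1,1,1,1,1,1,1,1,1,1,1])

```text
time_s: 12.68
position: [0.4601, -0.2338, 0.3659]
tcp_rot: [[-0.723, 0.691, -0.002], [0.691, 0.723, 0.001], [0.002, -0.001, -1.0]]
force: [0.1, 0.5, -0.6]
opening: 0.31
grasp_force: 30.0
```

Request:
jog_arm(delta_pos=[[0,0,0],[0,0,0],[0,0,0],[0,0,0]], turn=[0,0,0,0], grip=[1,1,1,1])

```text
time_s: 13.18
position: [0.4616, -0.2314, 0.3666]
tcp_rot: [[-0.726, 0.688, 0.0], [0.688, 0.726, -0.0], [-0.0, 0.0, -1.0]]
force: [0.3, -0.2, -1.6]
opening: 0.313
grasp_force: 30.0
```

```bash
python3 - <<'E'
from h import *
s=cap("side");t=cap("top");st=read_state();print(st["time_s"],st["position"],st["tcp_rot"][:,1:],st["opening"],st["force"])
o=np.zeros((600,800,3),np.uint8)
o[:,:500]=cv2.resize(s["color"][160:280,300:400],(500,600),interpolation=2); o[:300,500:]=cv2.resize(t["color"][230:280,390:440],(300,300),interpolation=2)
cv2.imwrite('pics/a6.png',o)
p=st["position"];q=p-[0,0,.029];print((proj(s,[q,q-[0,0,.13],[p[0],p[1],.137],[.46,-.232,.137]])-[300,160])*5)
E
```

```text
13.275 [ 0.46153969 -0.23172076  0.36662391] [[ 6.87952365e-01  1.03677394e-04]
 [ 7.25755842e-01 -1.41453799e-04]
 [-3.13358135e-05 -9.99999985e-01]] 0.31319004907525166 [ 0.56798297 -0.35944776 -1.02787978]
[[274.05050133  95.50878276]
 [253.29404994 359.74503303]
 [243.55620905 483.7108552 ]
 [241.49151791 485.66623175]]
```

View pics/a6.png

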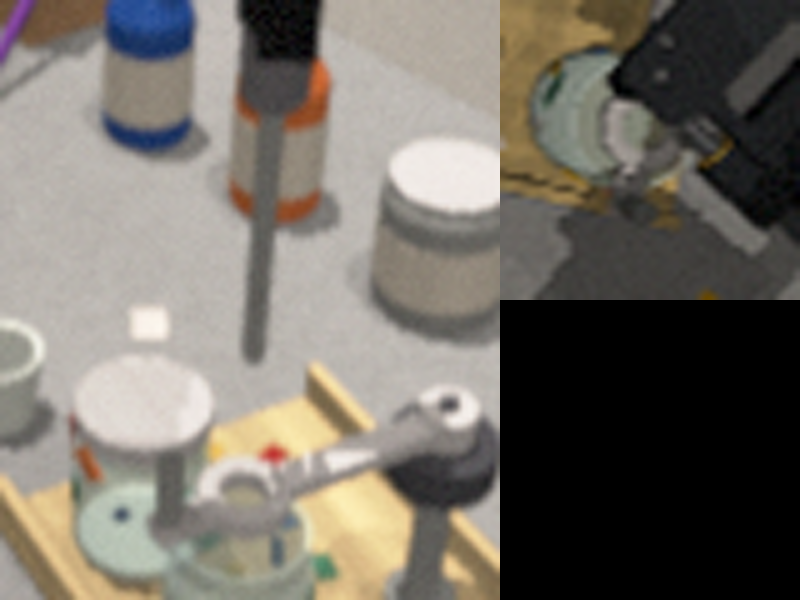

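The stem hangs straight from (270,115) to its tip at (255,360), and the ring hole is at about (243,487). The lateral offset is about 1–2 mm. I'll correct it and lower until the tip is just above the mouth.

Request:
jog_arm(delta_pos=[[-0.25,-0.05,-0.5],[-0.25,-0.05,-2],[-0.25,-0.05,-3.5],[-0.25,-0.05,-4.7],[-0.25,-0.05,-5.2],[-0.25,-0.05,-5.2],[-0.25,-0.05,-5.2]], turn=[0,0,0,0,0,0,0], grip=[1,1,1,1,1,1,1])

```text
time_s: 14.15
position: [0.4593, -0.2328, 0.315]
tcp_rot: [[-0.725, 0.688, 0.001], [0.688, 0.725, -0.001], [-0.001, 0.0, -1.0]]
force: [-0.3, -0.0, -0.9]
opening: 0.315
grasp_force: 30.0
```

```bash
python3 - <<'E'
from h import *
s=cap("side");t=cap("top");st=read_state();print(st["time_s"],st["position"],st["force"])
o=np.zeros((600,800,3),np.uint8)
o[:,:500]=cv2.resize(s["color"][215:275,325:375],(500,600),interpolation=2); o[:300,500:]=cv2.resize(t["color"][235:265,400:430],(300,300),interpolation=2)
cv2.imwrite('pics/a7.png',o)
p=st["position"];q=p-[0,0,.159];print((proj(s,[q,[p[0],p[1],.137],[.4595,-.2327,.137],[.4605,-.2327,.137],[.4595,-.2317,.137]])-[325,215])*10,(proj(t,[q])-[400,235])*10)
E
```

```text
14.25 [ 0.45923638 -0.23279141  0.315092  ] [ 0.52972344 -0.90869947 -0.65426892]
[[238.0792661  360.18848521]
 [233.04333955 424.88198224]
 [233.61071774 424.10302869]
 [236.88230703 422.00339712]
 [230.37722788 421.6442848 ]] [[163.94262226 163.38912059]]
```

View pics/a7.png

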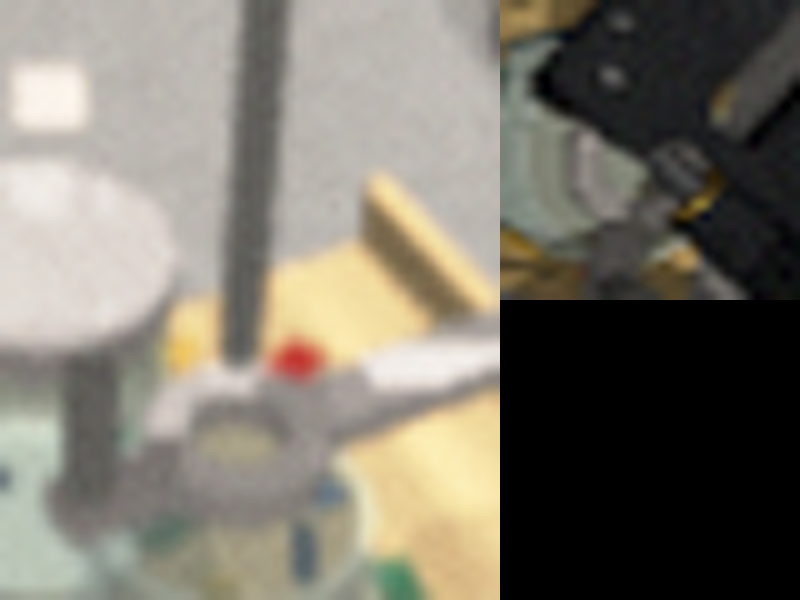

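Tip at (243,362); the mouth ellipse spans x 192–288, centred at about (240,427). The stem axis projects to (238,427) at mouth height, so it is centred. I'll lower it.

Request:
jog_arm(delta_pos=[[0,0,-0.5],[0,0,-1.5],[0,0,-2.5],[0,0,-3.5],[0,0,-4.5],[0,0,-5.5],[0,0,-6.5],[0,0,-7.5],[0,0,-8.5],[0,0,-9.5],[0,0,-10.5],[0,0,-11]], turn=[0,0,0,0,0,0,0,0,0,0,0,0], grip=[1,1,1,1,1,1,1,1,1,1,1,1])

```text
time_s: 15.75
position: [0.4587, -0.2324, 0.2038]
tcp_rot: [[-0.725, 0.689, -0.001], [0.689, 0.725, 0.001], [0.001, -0.0, -1.0]]
force: [0.3, -0.7, -0.4]
opening: 0.312
grasp_force: 30.0
```

Request:
jog_arm(delta_pos=[[0,0,-0.4],[0,0,-0.4],[0,0,-0.4],[0,0,-0.4],[0,0,-0.4],[0,0,-0.4]], turn=[0,0,0,0,0,0], grip=[1,1,1,1,1,1])

```text
time_s: 16.5
position: [0.4589, -0.2326, 0.2006]
tcp_rot: [[-0.725, 0.688, 0.0], [0.688, 0.725, -0.0], [-0.0, 0.0, -1.0]]
force: [1.0, -0.0, -1.7]
opening: 0.312
grasp_force: 30.0
```

```bash
python3 - <<'E'
from h import *
s=cap("side");st=read_state();print(st["time_s"],st["position"],st["tcp_rot"][:,2],st["force"],st["qvel"])
g=cv2.resize(cv2.cvtColor(s["color"],6)[248:268,335:362],None,fx=2,fy=2,interpolation=2)
p=st["position"];print((proj(s,[[p[0],p[1],.137],[p[0],p[1],.171]])-[335,248])*2)
for r in g[::2]: print(' '.join('%3d'%v for v in r[::2]))
E
```

```text
16.55 [ 0.45894096 -0.2325837   0.20062516] [ 1.25670333e-04 -1.21941492e-04 -9.99999985e-01] [ 0.80602963  0.08968549 -0.17233846] [-0.01078444  0.09400939  0.06951912 -0.02837422 -0.04462976  0.02304337]
[[26.28072797 18.99832849]
 [28.0853316  -4.28373957]]
182 167 149 137 120 121 152 194 214 202 145 100  81  76  76  77  81  84  97 132 185 222 231 234 237 237 233
150 139 129 124 119 130 159 191 211 206 183 139 101  84  74  79 101 121 113 123 160 194 216 230 237 237 233
116 115 119 116 121 138 169 194 204 206 206 172 116  92  86  95 131 147 126 109 118 140 178 217 233 234 226
101 104 118 124 129 145 170 189 196 194 194 157 110  95  94 105 138 138 117  99 102 123 158 198 209 202 193
 95 100 122 136 139 145 166 172 168 160 147 124 104  99  99 102 122 131 129 119 113 133 159 175 172 167 169
 95 101 130 144 145 145 153 150 136 128 121 105 102 100 103 102 112 130 141 135 133 144 157 156 149 150 159
 93 100 134 147 150 140 134 129 122 122 121 104 100  99 103 106 116 127 137 143 144 147 150 151 149 150 154
 96 106 137 152 149 134 123 119 120 124 118 106 100  99 104 104 114 123 126 143 151
[... 620 characters left out ...]
 109 125 135 133 126 125 140 148 146 176 211 222 219
 94 104 116 117 123 122 121 125 123 122 124 121 121 120 121 122 125 124 122 125 138 141 134 163 199 217 220
 97 106 118 122 124 126 123 127 127 122 124 125 125 118 123 125 124 124 126 127 134 133 127 137 161 203 224
100 108 122 126 124 123 126 124 126 123 124 127 126 126 126 126 129 127 125 129 131 126 120 124 137 179 221
109 115 122 128 127 123 125 125 125 122 125 129 130 129 127 126 127 127 124 129 132 130 125 133 146 174 218
120 122 126 127 128 124 122 119 120 122 127 129 127 127 127 126 127 134 133 130 137 141 140 151 159 176 216
127 130 132 123 123 120 111 109 114 120 117 117 119 118 122 131 139 149 147 130 128 140 153 159 162 180 215
```

Request:
jog_arm(delta_pos=[[0.05,-0.05,0],[0.05,-0.05,0],[0.05,-0.05,0],[0.05,-0.05,0],[0.05,-0.05,0],[0.05,-0.05,0],[0.05,-0.05,0],[0.05,-0.05,0]], turn=[0,0,0,0,0,0,0,0], grip=[1,1,1,1,1,1,1,1])

```text
time_s: 17.55
position: [0.4594, -0.233, 0.2005]
tcp_rot: [[-0.725, 0.688, -0.0], [0.688, 0.725, 0.0], [0.0, -0.0, -1.0]]
force: [0.8, -0.5, -1.2]
opening: 0.311
grasp_force: 30.0
```

```bash
python3 -c "
from rig import *
s=read_state();print(s['position'],s['force'],s['grasp_force']);print(hand_in())"
```

```text
[ 0.45939497 -0.23304515  0.20053366] [ 0.80254934 -0.52024517 -1.18625759] 29.9998804774134
the job is handed in; nothing more can be done
None
```

I handed the job in at about 17.6 s: the brace is swung out to its end position over the rinse jar, and the probe is held upright in the guide hole, centred to about 1 mm by the camera, with its tip about 41 mm above the table by my estimate; hand-in returned no verdict.

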